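# Set and lock the aperture wheel of a microscope illuminator

## Task

Turn the aperture wheel on the white illuminator so that its slot-shaped window sits centred in front of the light nozzle, and leave it there. Then turn the three captive bolts clockwise until each is fully home against its stop pin, in order of size: the large one first, then the medium, then the small. Leave the wheel set and do not disturb the things lying around.

Things in the scene. Friction and masses are not known exactly. Their poses are not given: they have to be found in the camera images.
- lamp: White illuminator housing of a document microscope, fixed to the table: 290 (x) x 360 (y) x 50 mm high; origin at the centre of its underside on the table, its x axis points away from the robot side, its top face 50 mm above the table. On it sit the aperture wheel (axis at x = +30 mm, y = 0) and three bolts, at (30, 135), (30, -135) and (-85, 0) mm in its axes; which bolt sits where varies. A small steel weight and a small dark ring lie loose near its two robot-side corners
- wheel (a joint): Angle of the aperture wheel (rad), growing counter-clockwise seen from above, range -1.5 to 0.7. Flat metal disc 120 mm across, 8 mm thick, with four dark windows near its rim (one radial slot 24 x 9 mm, three round ones of 22, 22 and 14 mm) and an upright black bar grip across its centre. It stays where it is left (friction about 0.06 N m)
- wheel_grip (a point): Point on the wheel's upright turning axis, at the height to grip: 87 mm above the table, 14 mm below the top of the wheel's bar grip. The bar is 44 mm long, 12 mm thick and 40 mm tall (its free flanks reach from 63 to 101 mm above the table); its x axis runs along the bar, towards the slot window. It turns with the wheel
- slot (a point): Centre of the wheel's slot window on the wheel's upper face, 42 mm from the wheel axis, in line with the bar grip; turns with the wheel
- light_spot (a point): Where the nozzle points: 42 mm from the wheel axis, just above the wheel's face. The slot's centre belongs under this point. The nozzle itself is a black horizontal tube 14 mm thick, 40 mm long, on a small foot just outside the wheel's rim, pointing at the wheel's axis from the side away from the robot; from 66 to 106 mm from the wheel axis, top 79 mm above the table, fixed
- bolt_large (a joint): Turn of the large captive bolt (rad): 0 fully loose, 1.5 at its end stop (fully home); grows clockwise seen from above. It stays where it is left (friction about 0.08 N m)
- large_grip (a point): Point on the large bolt's upright turning axis, at the height to grip: 88 mm above the table, 14 mm below the top of its bar. The upright black bar is 60 mm long, 12 mm thick and 40 mm tall (62 to 102 mm above the table), above a dark metal flange 84 mm across; the x axis runs along the bar, towards a small steel nose at its foot. It turns with the bolt. At the stop the nose rests against the steel pin on the flange and points along the housing's x axis
- bolt_medium (a joint): Turn of the medium captive bolt (rad): 0 fully loose, 1.5 at its end stop (fully home); grows clockwise seen from above. It stays where it is left (friction about 0.08 N m)
- medium_grip (a point): Point on the medium bolt's upright turning axis, at the height to grip: 88 mm above the table, 14 mm below the top of its bar. The upright black bar is 46 mm long, 12 mm thick and 40 mm tall (62 to 102 mm above the table), above a dark metal flange 70 mm across; the x axis runs along the bar, towards a small steel nose at its foot. It turns with the bolt. At the stop the nose rests against the steel pin on the flange and points along the housing's x axis
- bolt_small (a joint): Turn of the small captive bolt (rad): 0 fully loose, 1.5 at its end stop (fully home); grows clockwise seen from above. It stays where it is left (friction about 0.08 N m)
- small_grip (a point): Point on the small bolt's upright turning axis, at the height to grip: 88 mm above the table, 14 mm below the top of its bar. The upright black bar is 32 mm long, 12 mm thick and 40 mm tall (62 to 102 mm above the table), above a dark metal flange 56 mm across; the x axis runs along the bar, towards a small steel nose at its foot. It turns with the bolt. At the stop the nose rests against the steel pin on the flange and points along the housing's x axis
- weight: Small steel weight, 28 mm across, 31 mm tall, loose on the housing; a bystander, leave it alone. Origin at its underside
- lens_ring: Dark metal ring, 34 mm across, 8 mm tall, loose on the housing; a bystander, leave it alone. Origin at its underside
- loupe: Black eye loupe, 42 mm across, 40 mm tall, on the table; a bystander, leave it alone. Origin at its underside
- tweezers: Steel tweezers, about 115 mm long, lying on the table; a bystander, leave it alone. Origin at its underside
- solvent: Amber bottle, 44 mm across, 85 mm tall, on the table; a bystander, leave it alone. Origin at its underside
- stamp: Wooden hand stamp, 30 x 60 x 64 mm, on the table; a bystander, leave it alone. Origin at its underside

How it is judged (in metres and radians):
On the way, in this order (a step that is already met when the one before it is completed fails the run):
1. the slot window stands still in line with the nozzle (horizontal distance between slot and light_spot below 0.005 m and velocity of joint wheel between -0.05 and 0.05 rad/s), for 0.2 s.
2. the large bolt is home (value of joint bolt_large above 1.42 rad), for 0.2 s.
3. the medium bolt is home (value of joint bolt_medium above 1.42 rad), for 0.2 s.
4. the small bolt is home (value of joint bolt_small above 1.42 rad), for 0.2 s.
At the end, for the whole second after the job is handed in: The slot window's centre is within 5 mm (horizontally) of the point where the nozzle points, the wheel is at rest, and all three bolts are turned to at least 1.42 of 1.5 rad (all of step 1 and value of joint each of bolt_large, bolt_medium, bolt_small above 1.42 rad); the robot touches nothing.
It fails at once if a loose bystander is moved by more than 30 mm (distance of any of weight, lens_ring, loupe, tweezers, solvent, stamp from where it was at the start of the episode above 0.03 m).
It also fails if it takes over 64 s, if anything falls off the work surface, if the arm or the gripper's body presses on something with over 40 N, if the wrist force passes 120 N, or if a joint passes its speed limit or range.

## Robot

A 6-joint arm with a two-finger parallel gripper is mounted at the origin on the work surface. World frame = base frame: x ahead of the robot, y to its left, z up, the work surface at z = 0. Lengths are in mm, angles in rad, forces in N, time in s.
With the tool pointing down it reaches from about 400 to 825 mm from the base axis. Payload 7 kg.
Tool frame: the origin (TCP) lies at the very end of the fingers, on their centre line; the grasp point (between the pads) lies 19 mm behind it; z points along the fingers, y is the direction in which the jaws open and shut (so a half turn about z gives the same grasp; the last joint's range is limited). The gripper opens to 88 mm and grips with 3 to 60 N. Pads are 19 mm wide; open, the fingers measure 130 mm over their backs; the gripper's body (78 mm by 193 mm) begins 47 mm behind the grasp point.
Start: joints at [-0.871, 0.359, 0.012, 0, -1.224, -0.288], TCP at [270.147, -618.559, 196.761] pointing down, gripper open.
Joint ranges: [-3.07, 3.07], [-1.43, 2.12], [-1.02, 1.25], [-3.03, 1.67], [-3.05, -0], [-3.03, 3.03]. Speed limits (rad/s): [2.39, 2.39, 3.01, 3.14, 3.14, 3.14].

## Interface

Orientations are given as a unit quaternion [x, y, z, w].
In Python, from plant import bot gives the robot as it stands. Calls block until the motion is done:
- bot.move_ptp(position, orientation): joint-space move of the TCP to a pose.
- bot.line_to(position, velocity=150, ori=None): straight line of the TCP; ori=None keeps the orientation; velocity is the mean speed in mm/s.
- bot.move_joints(angles): joint-space move.
- bot.move_gripper(opening, force=None): finger opening in mm; force is the grip in N (None keeps the last); returns when the fingers have stopped.
- bot.pause(seconds).
- bot.solve_ik(position, orientation): joint angles nearest the present ones, or None.
- bot.read_state(): the state.
- bot.camera(name): name is "scene" or "side" or "wrist"; returns the picture (420x560x3 uint8, red, green, blue); there is no depth.
- bot.get_calibration(name): a dict with "fx", "fy", "cx", "cy" (pixels), "view" (4x4, takes a point from world to camera coordinates); the wrist camera has in their place "T_tool_cam" (4x4, takes a point from camera to tool coordinates, whose origin is the TCP and whose axes are the flange's). Camera axes: x right, y up, looking along -z (the intrinsics and any distortion apply to the point x, -y, -z); pixel columns grow to the right and rows downward; lengths in mm; the calibration is good to about 2 mm. A picture is of the moment at which its call begins: read the wrist's pose just before it. get_calibration takes no time and is no camera call.
A pose or a line that the arm cannot do raises bot.Unreachable and nothing moves.
- bot.close_job(): hands the job in, once; it reports no verdict.
The state is a dict: "t": time; "joint_pos": joint angles; "qvel": joint speeds; "tau": joint torques, N m; "tcp_pos": TCP position; "eef_rot": TCP orientation; "contact_force": force on the tool from outside, world axes, zero at the start; "moment": the same for the moment, N m; "width": finger opening in mm.
Only numpy, scipy, OpenCV 4.12 (cv2) and the standard library are available. Lean on these libraries where they do the work, as an engineer would, in place of code of your own. Each camera call takes 0.05 s, during which the arm holds its last target. There are 200 camera calls.

## Working session

There is one attempt and no reset: what is moved stays moved. The work goes in short steps, each a Python script; the robot and the scene stay as the last script left them, time stands still between calls to the robot, and variables do not carry over. Pictures are saved under pics/ and viewed, about 8 in all and at most 12, crops included, and the job is handed in when it is done.

```bash
ls; mkdir -p pics; python3 - <<'E'
from plant import bot
import cv2
for n in("scene","side"):
    cv2.imwrite(f"pics/{n}0.png",bot.camera(n)[:,:,::-1]); print(n,bot.get_calibration(n))
print(bot.get_calibration("wrist")); s=bot.read_state(); print(s)
E
```

```text
pics
scene {'fx': 540.5625723088052, 'fy': 540.5625723088052, 'cx': 278.010313743751, 'cy': 208.32844009184754, 'view': array([[-1.48408775e-03,  9.99957241e-01, -9.12768096e-03,
         6.80013459e+00],
       [-8.01804017e-01,  4.26468014e-03,  5.97571862e-01,
         4.15532430e+02],
       [ 5.97585237e-01,  8.20546034e-03,  8.01763404e-01,
        -1.86346643e+03],
       [ 0.00000000e+00,  0.00000000e+00,  0.00000000e+00,
         1.00000000e+00]])}
side {'fx': 456.81187401616677, 'fy': 456.81187401616677, 'cx': 279.9450088618274, 'cy': 203.40644598875798, 'view': array([[-9.68015336e-01, -2.49885469e-01, -2.24401875e-02,
         5.23916098e+02],
       [ 1.22900737e-01, -5.50264347e-01,  8.25896215e-01,
        -1.42672293e+02],
       [-2.18727498e-01,  7.96722286e-01,  5.63375435e-01,
        -1.04616870e+03],
       [ 0.00000000e+00,  0.00000000e+00,  0.00000000e+00,
         1.00000000e+00]])}
{'fx': 300.5724857434909, 'fy': 300.5724857434909, 'cx': 281.774324455963, 'cy': 210.4011121563524, 'T_tool_cam': array([[-7.65454613e-04,  9.67964112e-01,  2.51087420e-01,
      
[... 249 characters left out ...]
         1.00000000e+00]])}
{'t': 0.1, 'joint_pos': array([-8.70895664e-01,  3.59320052e-01,  1.11355442e-02, -3.00777056e-04,
       -1.22407261e+00, -2.88140952e-01]), 'qvel': array([ 0.00026928, -0.00154961,  0.00269088,  0.00167107, -0.00146335,
       -0.00093086]), 'tau': array([-9.47032167e-04, -5.84159231e+01,  2.93752599e+01,  7.01544598e+00,
        1.01544600e-02, -5.07614857e-05]), 'tcp_pos': array([ 269.952726  , -618.14524016,  195.90819565]), 'eef_rot': array([-2.04378330e-01,  9.78891692e-01,  7.10113590e-04, -2.21836972e-04]), 'contact_force': array([-1.16956565, -0.64722998, -0.16863066]), 'moment': array([-0.02300353, -0.01741482, -0.01913767]), 'width': 87.66778912683607}
```

View pics/scene0.png

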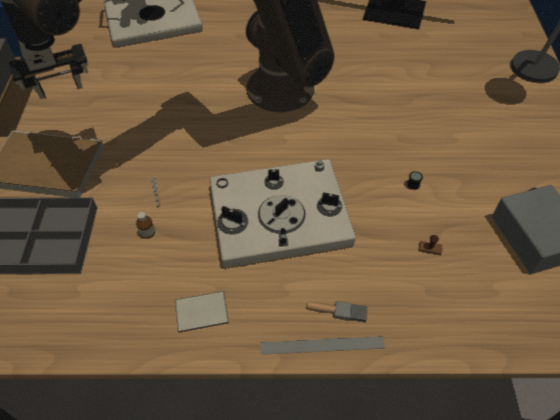

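View pics/side0.png

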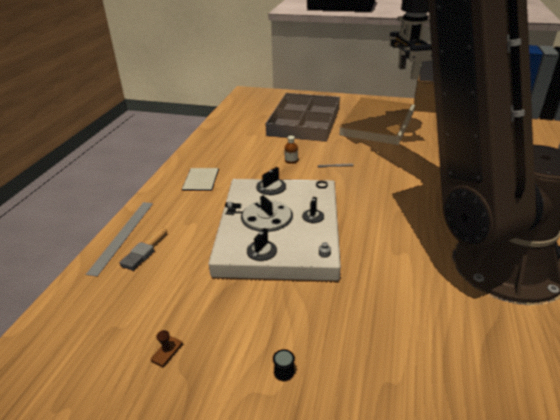

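Scene: lamp top corners at about (211,178), (330,162), (353,238) and (222,262). The large bolt is left at (232,217), the medium right at (330,203), the small at top (274,178), and the nozzle at (283,240). Next I'll get a rough lamp pose and hover with the wrist camera.

```bash
cat > h.py <<'E'
import numpy as np, cv2
from plant import bot
from scipy.spatial.transform import Rotation as Rot
def quat(phi):  # tool down, tool x axis at world heading phi
    c,s=np.cos(phi),np.sin(phi)
    return Rot.from_matrix(np.array([[c,s,0],[s,-c,0],[0,0,-1]])).as_quat()
def campose(name,st=None):
    k=bot.get_calibration(name)
    if name!="wrist": T=np.linalg.inv(k["view"])
    else:
        W=np.eye(4); W[:3,:3]=Rot.from_quat(st["eef_rot"]).as_matrix(); W[:3,3]=st["tcp_pos"]
        T=W@k["T_tool_cam"]
    return k,T
def cast(uv,z,kT):
    k,T=kT; uv=np.atleast_2d(uv).astype(float)
    d=np.c_[(uv[:,0]-k["cx"])/k["fx"],-(uv[:,1]-k["cy"])/k["fy"],-np.ones(len(uv))]@T[:3,:3].T
    o=T[:3,3]; return (o+d*((z-o[2])/d[:,2])[:,None])[:,:2]
def proj(p,kT):
    k,T=kT; q=np.linalg.inv(T)@np.append(p,1)
    return np.array([k["cx"]-k["fx"]*q[0]/q[2], k["cy"]+k["fy"]*q[1]/q[2]])
def shot(fn):
    st=bot.read_state(); im=bot.camera("wrist"); cv2.imwrite(fn,im[:,:,::-1]); return im,campose("wrist",st)
E
python3 - <<'E'
from h import *
kT=campose("scene")
c=cast([(211,178),(330,162),(353,238),(222,262)],50,kT); print(c)
print([np.linalg.norm(c[i]-c[(i+1)%4]) for i in range(4)])
ctr=c.mean(0); x=(c[2]+c[3]-c[0]-c[1]); yaw=np.arctan2(x[1],x[0]); print(ctr,yaw)
for phi in (yaw,yaw+np.pi):
  for z in (200,260,300):
    p=np.append(ctr-np.array([np.cos(phi),np.sin(phi)])*100,z)
    q=bot.solve_ik(p,quat(phi)); print(phi,z,p,q)
E
```

```text
[[ 445.37338316 -198.93410155]
 [ 386.19259477  147.29048701]
 [ 654.48053769  193.10808175]
 [ 726.87142603 -149.32048535]]
[np.float64(351.2461123436997), np.float64(272.17213726502786), np.float64(349.9968061012022), np.float64(285.83676994313123)]
[553.22948541  -1.96400454] 0.1718663994287566
0.1718663994287566 200 [454.70275655 -19.06615936 200.        ] [ 0.39313022 -0.01502264 -0.4431957   0.         -1.14262326  1.34953251]
0.1718663994287566 260 [454.70275655 -19.06615936 260.        ] [ 0.39313022 -0.05285471 -0.34094509  0.         -1.28270595  1.34953251]
0.1718663994287566 300 [454.70275655 -19.06615936 300.        ] [ 0.39313022 -0.06961923 -0.26741565  0.         -1.37299991  1.34953251]
3.3134590530185495 200 [651.75621428  15.13815028 200.        ] [ 0.32184348  0.31917272 -0.03820355  0.         -1.21342005 -1.7207734 ]
3.3134590530185495 260 [651.75621428  15.13815028 260.        ] [ 0.32184348  0.2901163   0.05628613  0.         -1.33696616 -1.7207734 ]
3.3134590530185495 300 [651.75621428  15.13815028 300.        ] [ 0.32184348  0.27736026  0.1267335   0.         -1.42016957 -1.7207734 ]
```

```bash
python3 - <<'E'
from h import *
yaw=.165; u=np.array([np.cos(yaw),np.sin(yaw)])
bot.move_ptp(np.append(np.array([553,-2])+70*u,300),quat(yaw)); bot.pause(.3)
im,kT=shot("pics/w1.png"); s=bot.read_state(); print(s["t"],s["tcp_pos"],s["eef_rot"],quat(yaw))
E
```

```text
3.025 [622.05926121   9.23073671 299.98353149] [ 9.96617344e-01  8.21819240e-02 -1.69627757e-05  2.04733802e-05] [0.9965988  0.08240645 0.         0.        ]
```

View pics/w1.png

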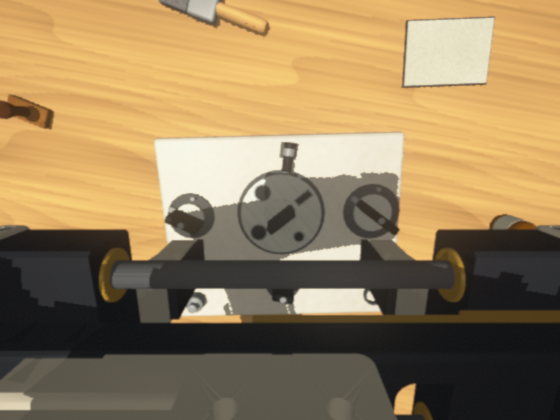

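Lamp seen squarely: wheel centre about (281,212), slot at (303,199), nozzle at (288,150), medium bolt (190,217), large bolt (371,211). The small bolt is hidden by the gripper, so I'll move back for a full view.

```bash
python3 - <<'E'
from h import *
yaw=.165; u=np.array([np.cos(yaw),np.sin(yaw)])
bot.move_ptp(np.append(np.array([553,-2])-60*u,250),quat(yaw)); bot.pause(.4)
im,kT=shot("pics/w2.png"); s=bot.read_state(); print(s["t"],s["tcp_pos"],s["eef_rot"])
np.savez("w2.npz",pos=s["tcp_pos"],rot=s["eef_rot"])
c=im[20:270,100:460,::-1]; cv2.imwrite("pics/w2c.png",cv2.resize(c,None,fx=2.2,fy=2.2,interpolation=cv2.INTER_CUBIC))
E
```

```text
4.0917 [494.06385128 -11.80153848 249.74211261] [ 9.96601486e-01  8.23734463e-02 -2.93169944e-04  8.99416664e-05]
```

View pics/w2c.png

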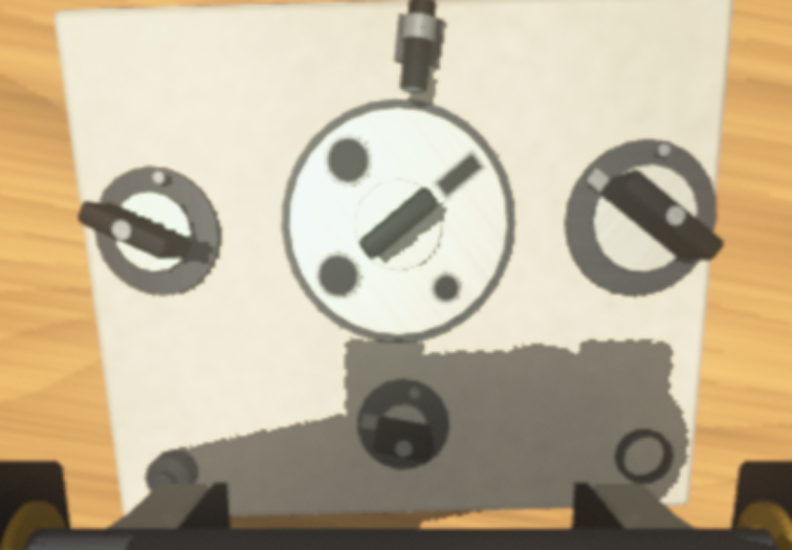

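The view is clear (crop pixels). Wheel circle is about (399,220), slot (460,173). Flanges: large (641,218) with nose at (597,180) and pin at (663,150), medium (158,230), small (403,423). Nozzle tip is at (414,90). All noses sit on the left side, so each turns clockwise to "up".

```bash
cat > fit.py <<'E'
from h import *
d=np.load("w2.npz"); kT=campose("wrist",{"tcp_pos":d["pos"],"eef_rot":d["rot"]})
C=lambda uv,z:cast(np.atleast_2d(uv)/2.2+[100,20],z,kT)
P=C([(399,220),(641,218),(158.5,230.5),(403.5,423.5)],61)
L=np.array([(30,0),(30,-135),(30,135),(-85,0.)])
lc,pc=L.mean(0),P.mean(0); A=(L-lc).T@(P-pc); yaw=np.arctan2(A[0,1]-A[1,0],A[0,0]+A[1,1])
R=np.array([[np.cos(yaw),-np.sin(yaw)],[np.sin(yaw),np.cos(yaw)]])
w2=lambda l:pc+(np.asarray(l)-lc)@R.T
if __name__=="__main__":
    print(P,"yaw",yaw,"origin",w2([0,0])); print("resid",P-w2(L))
    ang=lambda uv,z,c:np.arctan2(*(((C(uv,z)[0]-c)@R)[::-1]))
    print("diam wheel",np.linalg.norm(np.diff(C([(283,220),(515,220)],61),axis=0)),"large",np.linalg.norm(np.diff(C([(565,217),(717,217)],61),axis=0)))
    c=w2(L[0])
    print("slot",ang((460,173),61,c),np.linalg.norm(C((460,173),61)[0]-c))
    print("slot vs measured centre",ang((460,173),61,P[0]),np.linalg.norm(C((460,173),61)[0]-P[0]))
    print("nozzle tip",[(C(p,79)[0]-c)@R for p in((414,88),(417,45))])
    for n,uv,i,z in(("L",(597,180),1,65),("S",(368,422),3,65)): print(n,ang(uv,z,w2(L[i])))
    # bar top axis
    for n,a,b in(("wheel",(432,192),(366,250)),("L",(620,180),(710,248)),("M",(84,210),(165,243))):
        q=C([a,b],101)@R; e=q[0]-q[1]; print(n,"bar",np.arctan2(e[1],e[0]),np.linalg.norm(e),(C([a,b],101).mean(0)-w2([0,0]))@R)
    print("corners",(C([(57,13),(730,0)],50)-w2([0,0]))@R)
E
python3 fit.py
```

```text
[[ 574.6036081     1.48080539]
 [ 597.22479733 -128.64245419]
 [ 547.62534388  130.57202146]
 [ 461.63093052  -19.8825753 ]] yaw 0.18846401289699674 origin [544.04330351  -4.35223857]
resid [[ 1.09150975  0.21253415]
 [-1.57959516  2.69885136]
 [-0.59446033 -3.30582657]
 [ 1.08254574  0.39444106]]
diam wheel 126.66368744745354 large 82.95003816467535
slot -0.9370652702847685 41.36306761821483
slot vs measured centre -0.9591361695919258 40.71795298859999
nozzle tip [array([62.96631011, -8.97229749]), array([ 82.15812621, -10.80354564])]
L 0.9967535422172117
S 1.3992924842767747
wheel bar -0.8950774564947123 42.142385867493246 [28.91329772  0.21081312]
L bar 0.9537603635207104 56.7074599690339 [  28.97337765 -129.85909149]
M bar 1.1590310015739749 41.02258686131592 [ 29.68005142 134.16957567]
corners [[ 139.51581752  176.09621323]
 [ 137.11975901 -175.00271972]]
```

```bash
cat >> h.py <<'E'
def grab_turn(xy,phi0,phi1,over=0,force=25,zt=70,step=0.15,mstop=None,width=40):
    """grip an upright bar (heading phi0) at xy, turn tool about vertical to phi1 (+over), release, retreat"""
    best=None
    for k in(0,np.pi,-np.pi):
        q=bot.solve_ik(np.append(xy,zt),quat(phi0+k)); 
        if q is None: continue
        d=bot.solve_ik(np.append(xy,zt),quat(phi0+k+.01))
        sg=np.sign(d[5]-q[5]); qe=q[5]+sg*(phi1+over-phi0)
        m=max(abs(q[5]),abs(qe))
        if m<2.95 and (best is None or m<best[0]): best=(m,k,sg)
    m,k,sg=best; print("k,sg",k,sg)
    bot.move_gripper(width)
    st=bot.read_state()
    if st["tcp_pos"][2]<135: bot.line_to(np.append(st["tcp_pos"][:2],140),200)
    bot.move_ptp(np.append(xy,140),quat(phi0+k)); bot.line_to(np.append(xy,zt),120)
    bot.move_gripper(0,force); bot.pause(.2)
    st=bot.read_state(); print("grip width",st["width"],"F",st["contact_force"],"M",st["moment"])
    q0=np.array(bot.solve_ik(np.append(xy,zt),quat(phi0+k))); tot=phi1+over-phi0; n=int(np.ceil(abs(tot)/step))
    for i in range(1,n+1):
        q=q0.copy(); q[5]+=sg*tot*i/n; bot.move_joints(q); st=bot.read_state()
        print(round(tot*i/n,3),"Mz",round(st["moment"][2],3),"F",np.round(st["contact_force"],1))
        if mstop and abs(st["moment"][2])>mstop: break
    bot.pause(.3); st=bot.read_state(); h=Rot.from_quat(st["eef_rot"]).as_matrix()[:2,0]
    print("final heading-k",(np.arctan2(h[1],h[0])-k+np.pi)%(2*np.pi)-np.pi,"width",st["width"])
    bot.move_gripper(width); bot.line_to(np.append(xy,140),150); print("t",bot.read_state()["t"])
E
python3 - <<'E'
from fit import *
grab_turn(w2(L[0]),yaw-.92,yaw-.135,step=.4)
u=R[:,0]
bot.move_ptp(np.append(w2([0,0])-62*u,250),quat(yaw)); bot.pause(.4)
im,kT=shot("pics/w3.png"); s=bot.read_state(); np.savez("w3.npz",pos=s["tcp_pos"],rot=s["eef_rot"])
cv2.imwrite("pics/w3c.png",cv2.resize(im[15:265,100:460,::-1],None,fx=2.2,fy=2.2,interpolation=cv2.INTER_CUBIC))
E
```

```text
k,sg 0 1.0
grip width 9.92373092422608 F [-0.70950391  0.07716969  2.6527252 ] M [ 0.14594128  0.34185405 -0.04436906]
0.392 Mz 0.003 F [-2.5  0.1 11.9]
0.785 Mz 0.03 F [-0.8 -0.6  9.8]
final heading-k 0.054380145824349135 width 0.05014962281863346
t 10.125
```

View pics/w3c.png

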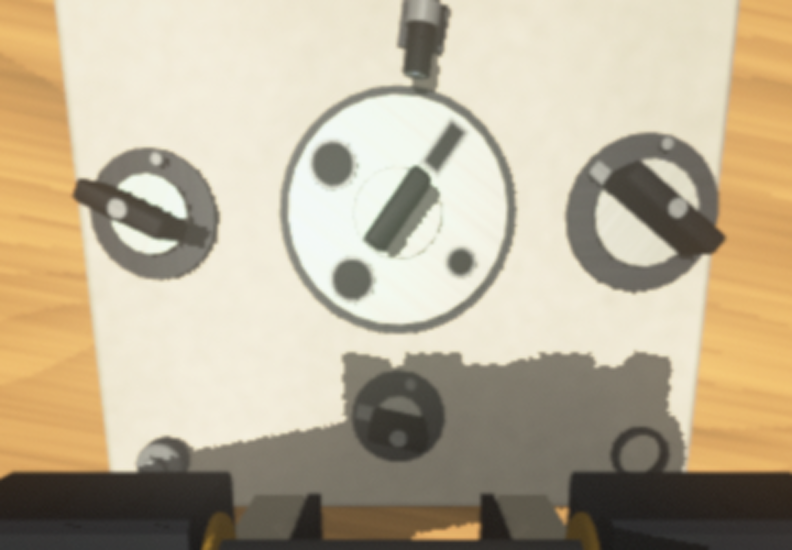

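The slot moved only part of the way (about 15°) and the fingers ended shut, so the bar slipped out along the pads. I'll check the position against the fixed cameras and go back with a look at the grip.

```bash
python3 - <<'E'
from fit import *
print("fit wheel",w2(L[0]))
for n in("scene","side"):
    im=bot.camera(n); k=campose(n); uv=proj(np.append(w2(L[0]),61),k); print(n,"proj of fit",uv)
    u,v=uv.astype(int); c=im[v-50:v+50,u-65:u+65,::-1].copy(); c=cv2.resize(c,None,fx=3,fy=3,interpolation=cv2.INTER_CUBIC)
    for z,col in((61,(0,0,255)),(101,(0,255,0))):
        for l in L:
            p=proj(np.append(w2(l),z),k); cv2.drawMarker(c,tuple(int(x) for x in (p-[u-65,v-50])*3),col,cv2.MARKER_CROSS,9,1)
    globals()[n]=c
cv2.imwrite("pics/cmp.png",np.hstack([scene,side]))
E
```

```text
fit wheel [573.49828651   1.26758274]
scene proj of fit [280.45625008 211.20913659]
side proj of fit [266.70796111 212.45508404]
```

View pics/cmp.png

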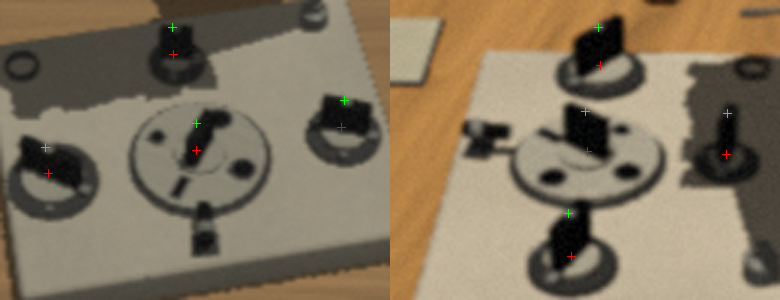

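```bash
python3 - <<'E'
from fit import *
# wheel, large(-y), medium(+y), small ; centres in the comparison picture
sc=np.array([(200,155.5),(54,181),(344,135),(177,62)])/3+[280-65,211-50]
sd=(np.array([(588,158),(600,72),(572,264),(727,162)])-[390,0])/3+[266-65,212-50]
def ray(uv,kT):
    k,T=kT; d=T[:3,:3]@np.array([(uv[0]-k["cx"])/k["fx"],-(uv[1]-k["cy"])/k["fy"],-1]); return T[:3,3],d/np.linalg.norm(d)
a,b=campose("scene"),campose("side")
for i in range(4):
    o1,d1=ray(sc[i],a);o2,d2=ray(sd[i],b)
    s=np.linalg.lstsq(np.c_[d1,-d2],o2-o1,rcond=None)[0]; p,q=o1+d1*s[0],o2+d2*s[1]
    print((p+q)/2,"gap",np.linalg.norm(p-q),"minus fit",((p+q)/2)[:2]-w2(L[i]),"z61 scene",cast(sc[i],61,a)[0]-w2(L[i]),"side",cast(sd[i],61,b)[0]-w2(L[i]))
print(bot.read_state()["tcp_pos"], bot.read_state()["t"])
E
```

```text
[573.30388702   3.79804009  55.02132492] gap 2.5846064276131866 minus fit [-0.19446562  2.53063192] z61 scene [5.49843713 3.28176898] side [-3.28041073  8.91405415]
[ 599.83349732 -128.24660699   54.16787547] gap 3.803321623774995 minus fit [1.04296823 3.09558409] z61 scene [7.84621481 5.00217627] side [-2.86519648 10.98658845]
[548.88547495 135.91966741  53.30977656] gap 3.6573795745318023 minus fit [0.67929875 2.04266   ] z61 scene [8.27129172 2.22659949] side [-3.14991382  8.72364704]
[460.62682878 -18.0485998   52.97377621] gap 3.5983435364520093 minus fit [0.09220882 2.22917937] z61 scene [8.70419169 3.34756165] side [-2.81390579 10.86785063]
[483.185845   -15.98136036 249.72416862] 11.3
```

```bash
sed -i 's/(403.5,423.5)\],61)/(403.5,423.5)],55)+[0.3,1.2]/' fit.py; python3 - <<'E'
from fit import *
print("yaw",yaw,"resid",P-w2(L),w2(L[0]))
d=np.load("w3.npz"); k3=campose("wrist",{"tcp_pos":d["pos"],"eef_rot":d["rot"]})
D=lambda uv,z:cast(np.atleast_2d(uv)/2.2+[100,15],z,k3)
e=D((445,147),58)-D((398,210),58); e=e[0]@R; print("slot",np.arctan2(e[1],e[0]),np.hypot(*e))
b=(D((424,172),101)-D((377,245),101))[0]@R; ab=np.arctan2(b[1],b[0]); print("bar",ab,np.hypot(*b),D([(424,172),(377,245)],101).mean(0))
n=(D((418,75),75)-D((398,210),58))[0]@R; print("nozzle",n,np.arctan2(n[1],n[0]))
xy=w2(L[0]); phi=yaw+(ab+np.arctan2(e[1],e[0]))/2
bot.move_gripper(40); bot.move_ptp(np.append(xy,140),quat(phi)); bot.line_to(np.append(xy,70),120); bot.pause(.2)
s=bot.read_state(); print(s["tcp_pos"],s["width"],s["contact_force"],s["t"])
a,_=shot("pics/g1.png")
bot.move_gripper(0,25); bot.pause(.2); s=bot.read_state(); print(s["tcp_pos"],s["width"],s["contact_force"],s["moment"])
b,_=shot("pics/g2.png")
cv2.imwrite("pics/g.png",np.hstack([a[120:420,80:480,::-1],b[120:420,80:480,::-1]]))
E
```

```text
yaw 0.1884631253812238 resid [[ 1.55871228  0.30236035]
 [-0.75164442  0.71503721]
 [-0.55693679 -1.16120502]
 [-0.25013108  0.14380746]] [573.56646906   2.41940918]
slot -0.6663861624470153 40.645123781926706
bar -0.5959731877260558 40.52524329011465 [5.71843626e+02 1.81865364e-01]
nozzle [ 62.64811684 -10.06601069] -0.15931372560341492
[574.1427279    2.58775866  70.98204353] 40.21127614127505 [0.01997727 0.60480019 0.37358297] 13.075
[573.36857408   2.13347312  69.93810236] 10.811170592203858 [-0.87724508 -3.17298332 -0.17280116] [-1.09717988  0.39775598 -0.03319035]
```

View pics/g.png

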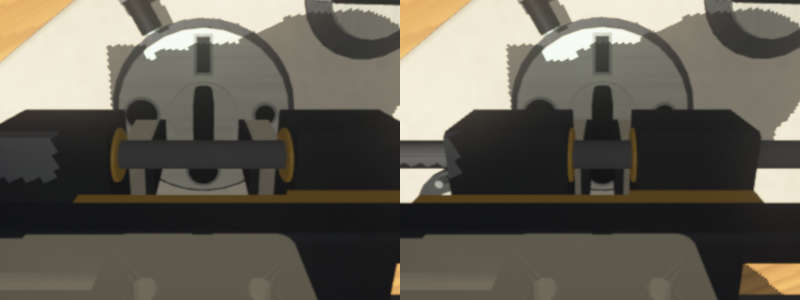

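The bar is centred between the pads and parallel to them, so the grip is good. I'll raise the force and turn in small steps while watching the width.

```bash
python3 - <<'E'
from fit import *
bot.move_gripper(0,45); bot.pause(.1)
def rep():
    s=bot.read_state(); h=Rot.from_quat(s["eef_rot"]).as_matrix()[:2,0]
    print(round(s["t"],2),"ang",round(np.arctan2(h[1],h[0])-yaw,3),"w",round(s["width"],2),s["tcp_pos"].round(1),"F",s["contact_force"].round(1),"M",s["moment"].round(2)); return s
s=rep(); 
for i in range(2):
    q=np.array(bot.read_state()["joint_pos"]) if i==0 else q
    q[5]+=.08; bot.move_joints(q); s=rep()
    if s["width"]<8: break
E
```

```text
14.31 ang -0.631 w 9.15 [573.4   2.2  69.9] F [-0.1 -5.   1. ] M [-1.62  0.45  0.  ]
14.56 ang -0.55 w 0.88 [575.5   2.9  71.5] F [0.9 0.2 6.9] M [-0.37  0.04 -0.02]
```

```bash
python3 - <<'E'
from fit import *
s=bot.read_state(); print(s["width"],s["tcp_pos"],s["t"])
w=bot.camera("wrist")[180:330,210:350,::-1]; 
def c(n):
    im=bot.camera(n); u,v=proj(np.append(w2(L[0]),85),campose(n)).astype(int); return im[v-38:v+37,u-35:u+35,::-1]
a=[cv2.resize(x,(420,450) if i==0 else (370,396),interpolation=cv2.INTER_CUBIC) for i,x in enumerate([w,c("side")])]
a[1]=cv2.copyMakeBorder(a[1],0,54,0,0,cv2.BORDER_CONSTANT)
o=np.hstack(a); o=np.clip((o/255.)**.6*255,0,255).astype('uint8'); cv2.imwrite("pics/slip.png",o)
E
```

```text
0.8848096469079612 [575.50060455   2.92461867  71.48146092] 14.5583
```

View pics/slip.png

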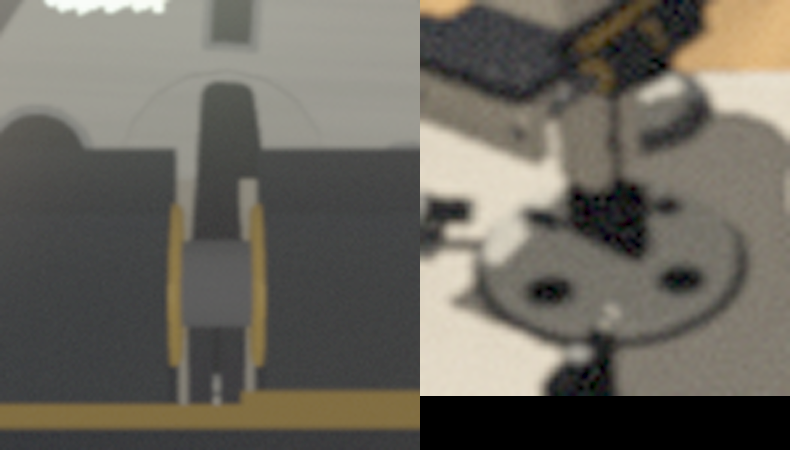

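The side view shows the closed fingertips at or just above the bar's top (slip.png, about (600,185)), although the TCP reads 71. So the real fingertips seem higher than the tool frame says. I'll open and feel downward in small steps to find the true clearance.

```bash
python3 - <<'E'
from fit import *
bot.move_gripper(40); bot.pause(.1)
xy=w2(L[0]); q=quat(yaw-.62); bot.line_to(np.append(xy,70),60,ori=q); bot.pause(.1)
f0=bot.read_state()["contact_force"][2]
for z in range(67,37,-3):
    bot.line_to(np.append(xy,z),60); s=bot.read_state(); print(z,s["tcp_pos"][2].round(1),s["contact_force"].round(1))
    if s["contact_force"][2]-f0>6: bot.line_to(np.append(xy,z+3),60);break
print(bot.read_state()["t"])
E
```

```text
67 66.7 [ 0.2 -0.9  0.5]
64 63.7 [ 0.5  0.2 -0.1]
61 60.8 [ 0.4 -0.1 -0.1]
58 57.7 [ 0.1  0.1 -0.3]
55 54.7 [-0.3  0.8 -0.1]
52 51.8 [0.2 0.3 0.1]
49 48.8 [-0.1  0.2  0.4]
46 45.8 [-0.6  0.5  0.4]
43 42.8 [ 0.1 -0.3  0.7]
40 39.8 [-0.2 -0.1 -0.4]
18.4583
```

No contact down to TCP z = 40, so the real fingertips are at least 20 mm shorter than the frame says. I'll grip at z = 44, which keeps the nominal body height (110) above the bar top (101).

```bash
python3 - <<'E'
from fit import *
xy=w2(L[0]); bot.line_to(np.append(xy,44),60); bot.move_gripper(0,25); bot.pause(.2)
def rep():
    s=bot.read_state(); h=Rot.from_quat(s["eef_rot"]).as_matrix()[:2,0]
    print(round(s["t"],2),"ang",round(np.arctan2(h[1],h[0])-yaw,3),"w",round(s["width"],2),s["tcp_pos"].round(1),"F",s["contact_force"].round(1),"M",s["moment"].round(2)); return s
rep(); q=np.array(bot.read_state()["joint_pos"])
for tgt in(-.54,-.35,-.14):
    d=tgt+.62; p=q.copy(); p[5]+=d; bot.move_joints(p); s=rep()
    if s["width"]<8: break
w=bot.camera("wrist"); cv2.imwrite("pics/t1.png",w[:,:,::-1])
E
```

```text
19.48 ang -0.62 w 11.79 [573.6   2.1  43.9] F [-1.2 -5.4  1.5] M [-1.95  0.42 -0.05]
19.73 ang -0.542 w 11.86 [573.6   2.1  43.9] F [-0.5 -2.4  0.5] M [-1.02  0.24  0.05]
20.03 ang -0.356 w 11.65 [573.7   2.4  44. ] F [-1.2 -0.8  0.5] M [-0.27  0.33  0.06]
20.35 ang -0.147 w 11.83 [573.7   2.6  43.9] F [-1.4  3.7  0.7] M [0.85 0.52 0.07]
```

```bash
python3 - <<'E'
from fit import *
xy=w2(L[0]); bot.move_gripper(40); bot.line_to(np.append(xy,120),200)
bot.move_ptp(np.append(xy-88*R[:,0],190),quat(yaw)); bot.pause(.4)
im,kT=shot("pics/w4.png"); s=bot.read_state(); np.savez("w4.npz",pos=s["tcp_pos"],rot=s["eef_rot"]); print(s["t"])
cx,cy=proj(np.append(w2([55,0]),61),kT).astype(int); x0,y0=max(cx-100,0),max(cy-90,0); print(x0,y0)
cv2.imwrite("pics/w4c.png",cv2.resize(im[y0:y0+180,x0:x0+200,::-1],None,fx=3.2,fy=3.2,interpolation=cv2.INTER_CUBIC))
E
```

```text
22.6083
181 0
```

View pics/w4c.png

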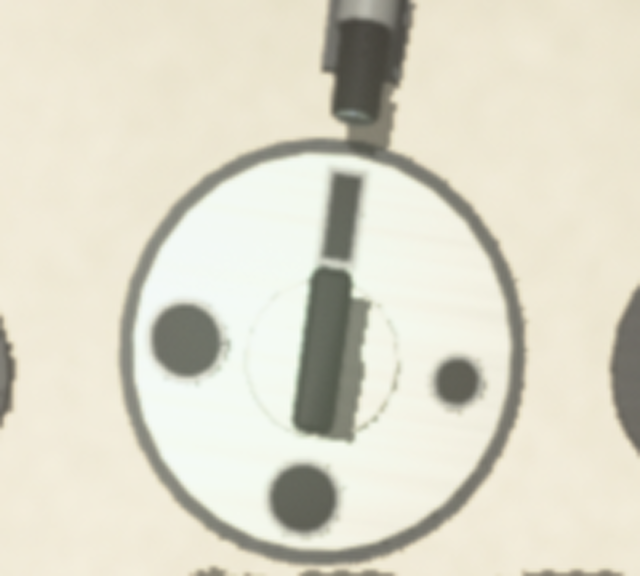

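The slot lies in line with the nozzle: slot centre (343,216), wheel centre (323,351), nozzle tip (357,118). That is 0.147 against about 0.154 rad, under 1 mm off. Now the bolts, large first.

```bash
python3 - <<'E'
from fit import *
grab_turn(w2(L[1]),yaw+.97,yaw,over=-.04,zt=44,step=.35,mstop=.6)
E
```

```text
k,sg 3.141592653589793 1.0
grip width 12.127616672215556 F [-4.54081186  3.26564444  6.2191644 ] M [1.06552999 1.80816954 0.0522912 ]
-0.337 Mz -0.05 F [-4.5  3.7  4.8]
-0.673 Mz -0.1 F [-5.   2.9  5.1]
-1.01 Mz 0.523 F [-4.2  2.4  6.1]
final heading-k 0.15353031441517118 width 12.073392931869678
t 29.25
```

Width held and the moment rose to 0.52 N m at the expected heading: the large bolt is home. Next the medium, then the small.

```bash
python3 - <<'E'
from fit import *
grab_turn(w2(L[2]),yaw+1.17,yaw,over=-.04,zt=44,step=.4,mstop=.6)
E
python3 - <<'E'
from fit import *
grab_turn(w2(L[3]),yaw+1.4,yaw,over=-.04,zt=44,step=.5,mstop=.6)
xy=w2(L[0]); bot.move_ptp(np.append(w2([0,0])-62*R[:,0],250),quat(yaw)); bot.pause(.4)
im,kT=shot("pics/w5.png"); print(bot.read_state()["t"])
cv2.imwrite("pics/w5c.png",cv2.resize(im[15:265,100:460,::-1],None,fx=2.2,fy=2.2,interpolation=cv2.INTER_CUBIC))
E
```

```text
k,sg -3.141592653589793 1.0
grip width 12.057375491396265 F [-6.73840319  2.34220602  5.65183428] M [ 0.86888172  2.3000497  -0.06940951]
-0.302 Mz -0.055 F [-4.8  1.9  5.7]
-0.605 Mz -0.078 F [-4.   0.5  6.5]
-0.908 Mz -0.063 F [-3.4 -1.1  4.9]
-1.21 Mz 0.481 F [-1.4 -4.7  5.3]
final heading-k 0.1593380985087327 width 12.383481281574966
t 35.6
k,sg -3.141592653589793 1.0
grip width 11.867042957022853 F [-4.44450753  1.44956021  6.25586439] M [0.52686825 2.01300347 0.04449263]
-0.48 Mz -0.103 F [-4.3 -0.1  6.1]
-0.96 Mz -0.059 F [-2.2 -3.8  5.9]
-1.44 Mz 0.464 F [-0.3 -7.3  2.9]
final heading-k 0.15546963450132756 width 12.390873937894973
t 42.3917
45.5333
```

View pics/w5c.png

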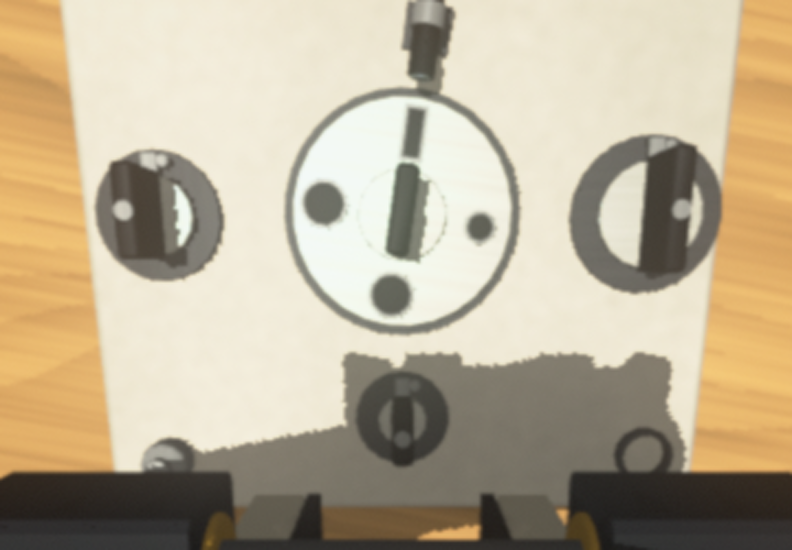

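All three noses rest against their pins: large (660,147), medium (153,160), small (405,385). The slot (414,132) is still in line with the nozzle (424,75), and the weight and ring haven't moved. The arm is clear, so I'm handing in.

```bash
python3 -c "
from plant import bot
bot.close_job(); print(bot.read_state()['t'])"
```

```text
the job is handed in; nothing more can be done
the job is handed in; nothing more can be done
```

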